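Hook the dropped brass nut out from under the clear riser

TASK

A brass thumb nut from the spectrometer has rolled under the low clear riser on the bench. Take the flat hook probe by its upright blue grip, drag the nut out with it through the riser's front (the side with the blue edge strip, facing the robot) until the nut lies in the open on the bench clear of the riser, then let go of the probe standing flat on the bench. Do not touch the nut with the gripper and leave the black rubber foot where it lies under the riser.

Things in the scene. Friction and masses are not known exactly. Their poses are not given: they have to be found in the camera images.
- probe_grip (a point): Middle of the probe's upright blue grip, 40 mm above its underside; grip 36 (x) x 20 (y, pinch here) mm, top at 62. x: along blade to hook, z up. Flat parts 6 mm thick on the bench: foot plate x -60..20, 36 wide; blade 16 wide to x 145; at its end a crossbar to the +y side only, out to y 43, inner face x 136 at the blade, 130 at its free end, outer face to x 145. 220 g, balanced near the grip
- nut: Loose brass knurled thumb nut lying flat on the bench under the riser: 26 mm diameter, 10 mm high, about 35 g; origin at the centre of its underside. To be caught between the probe's blade and crossbar
- foot: Bystander: loose black rubber foot lying flat on the bench under the riser, 28 mm diameter, 10 mm high; origin at the centre of its underside. It and the nut lie about 140 mm apart along the riser's y, at random which is left; each centre is 25 to 55 mm behind the front edge
- riser: Fixed low shelf, open front and back: clear top 160 (x) x 400 (y) mm, underside 40, top 46 mm above the bench, on grey end panels 8 mm thick at its y ends. Origin on the bench under its centre; x from front to back, away from the robot. Front edge (blue strip) at x -80 mm. An amber vial (55 mm high) and a steel cylinder (34 mm) stand loose on top near its ends, 110 mm behind the front
There are look-alikes about, which are no part of the job. Of the things that look like the part that bears probe_grip, the smallest one is meant.

How it is judged:
At the end, for the whole second after the job is handed in: The nut lies at rest on the bench in front of the riser (at most 270 mm from its front edge and within 220 mm of its middle sideways), its centre at least 18 mm in front of the front edge; the probe stands on the bench, level within 10 degrees; the black foot is within 20 mm of where it lay (x of nut in the frame of riser between -0.35 and -0.098 m and y of nut in the frame of riser between -0.22 and 0.22 m and height (world z) of nut between -0.006 and 0.006 m and linear speed of nut below 0.02 m/s and height (world z) of probe_grip between 0.03 and 0.047 m and angle between probe_grip's own z axis and vertical below 0.17 rad and distance of foot from where it was at the start of the episode below 0.02 m); the robot touches nothing.
It fails at once if the gripper touches the nut (contact force between the fingers and nut above 0.3 N).
It fails at once if the black rubber foot is moved by more than 20 mm (distance of foot from where it was at the start of the episode above 0.02 m).
It also fails if it takes over 42 s, if anything falls off the work surface, if the arm or the gripper's body presses on something with over 40 N, if the wrist force passes 120 N, or if a joint passes its speed limit or range.

ROBOT

A 6-joint arm with a two-finger parallel gripper is mounted at the origin on the work surface. World frame = base frame: x ahead of the robot, y to its left, z up, the work surface at z = 0. Lengths are in m, angles in rad, forces in N, time in s.
With the tool pointing down it reaches from about 0.3 to 0.875 m from the base axis. Payload 6.4 kg.
Tool frame: the origin (TCP) lies between the finger pads; the fingertips stand ctrl.tip_extent ahead of it and the grasp point (between the pads) is the TCP (ctrl.tip_extent is the distance from the TCP to the fingertips, in m); z points along the fingers, y is the line along which they close (so a half turn about z gives the same grasp; the last joint's range is limited). The gripper opens to 85 mm and grips with 20 to 120 N. Pads are 22 mm wide; open, the fingers measure 114 mm over their backs; the gripper's body (76 mm by 85 mm) begins 54 mm behind the grasp point. The pads swing forward as they close: fully open they stand 13 mm farther back than shut.
Start: joints at [-1.464, 0.181, 1.607, -0, 1.354, -0.206], TCP at [0.177, -0.547, 0.25] pointing down, gripper open.
Joint ranges: [-2.99, 2.99], [-0.89, 2.07], [0.3, 2.58], [-1.14, 4.28], [0, 2.63], [-3.12, 3.12]. Speed limits (rad/s): [2.57, 2.57, 3.01, 3.14, 3.14, 3.14].

INTERFACE

Orientations are given as a unit quaternion [w, x, y, z].
In Python, from bench import ctrl gives the robot as it stands.
- The arm moves only by the tool send_rows, never from a script. Its arguments are lists of equal length, an entry for each row: "dr": the turn, a rotation vector about the tool's x, y, z in units of 6 degrees (1.0 is 6 degrees), a list of three; "xyz": the shift along the tool's x, y, z in cm, a list of three; "jaw": the opening in per cent of the stroke, from 0 (shut) to 100 (fully open). In form: {"dr": [[wx, wy, wz], ...], "xyz": [[dx, dy, dz], ...], "jaw": [jaw, ...]}. A call has exactly 8 rows; each row is the pose to reach, as a shift and turn from the pose commanded when the call began, along the tool's axes at that moment; what a row does not reach only later rows make up. A row lasts 1/8 s, in which the tool goes at most 62.5 mm and 10.7 degrees, less where a joint would pass 70% of its speed; a pose out of reach is approached as far as the arm can. A call with a gripper value outside its range is refused whole. The fingers move at their own pace and stop on an object; the grip force is fixed at half the most. Time passes only in rows, so rows that repeat a pose let the fingers close, or fill a call up. It gives the time, the measured TCP pose, the force, the opening and the grip force at its end, in the units of the state.
- ctrl.get_obs(): the state, without advancing time (a new reading comes with each control period).
- ctrl.camera(name): name is "scene" or "top" or "wrist"; returns the picture (400x640x3 uint8, red, green, blue); there is no depth.
- ctrl.calibration(name): a dict with "camera_matrix" (3x3 intrinsics, pixels), "D" ([k1, k2, p1, p2, k3] as OpenCV has them; the pictures are not rectified), "world_from_camera" (4x4, takes a point from camera to world coordinates). Camera axes: x right, y up, looking along -z (the intrinsics and any distortion apply to the point x, -y, -z); pixel columns grow to the right and rows downward; lengths in m; the calibration is good to about 2 mm. A picture is of the moment at which its call begins: read the wrist's pose just before it. calibration takes no time and is no camera call; for the wrist camera it gives the pose at the moment of the call.
- ctrl.hand_in(): hands the job in; it is judged then, once.
The state is a dict: "time_s": time; "q": joint angles; "dq": joint speeds; "joint_efforts": joint torques, N m; "eef_pos": TCP position; "eef_rot": TCP orientation; "wrist_force": force on the tool from outside, world axes, zero at the start; "torque": the same for the moment, N m; "opening": opening from 0.0 (shut) to 1.0 (fully open); "grasp_force": force on a finger pad.
Only numpy, scipy, OpenCV 4.12 (cv2) and the standard library are available. Lean on these libraries where they do the work, as an engineer would, in place of code of your own. Each camera call takes 0.05 s, during which the arm holds its last target. There are 200 camera calls.

## Working session

There is one attempt and no reset: what is moved stays moved. The work goes in short steps, Python scripts to look and compute and a tool call to move; the robot and the scene stay as the last step left them, time stands still between calls to the robot, and variables do not carry over. Pictures are saved under pics/ and viewed, at most 10 in all, crops included, and the job is handed in when it is done.

Besides the shell and the picture viewer there is one more tool, called after "Request:" by a JSON object that holds its "fn" and its "kwargs", one argument or row to a line. send_rows: Moves the arm, as the interface text tells. Its arguments: {"type":"object","properties":{"dr":{"type":"array","items":{"type":"array","items":{"type":"number"}}},"xyz":{"type":"array","items":{"type":"array","items":{"type":"number"}}},"jaw":{"type":"array","items":{"type":"number"}}},"required":["dr","xyz","jaw"]}

```bash
mkdir -p pics; ls; python3 - <<'E'
from bench import ctrl
import cv2
o=ctrl.get_obs(); print(o['eef_pos'],o['eef_rot'],ctrl.tip_extent,o['opening'])
for n in ['scene','top']:
    cv2.imwrite(f'pics/{n}0.png',ctrl.camera(n)[:,:,::-1])
    c=ctrl.calibration(n); print(n,c)
E
```

```text
pics
[ 0.17691846 -0.54655865  0.24935574] [-8.84743453e-04  9.87789223e-01  1.55793662e-01  5.30112099e-05] 0.019 1.003182115475034
scene {'camera_matrix': array([[400.15954168,   0.        , 316.38750856],
       [  0.        , 400.15954168, 201.37538415],
       [  0.        ,   0.        ,   1.        ]]), 'D': array([-0.02692123,  0.        ,  0.        ,  0.        ,  0.        ]), 'world_from_camera': array([[-0.09087669, -0.80135622,  0.59124415,  1.26191957],
       [ 0.99572419, -0.06323514,  0.06733977,  0.2386641 ],
       [-0.01657574,  0.59483572,  0.80367637,  1.10255923],
       [ 0.        ,  0.        ,  0.        ,  1.        ]])}
top {'camera_matrix': array([[515.02424844,   0.        , 318.88458779],
       [  0.        , 515.02424844, 196.26955184],
       [  0.        ,   0.        ,   1.        ]]), 'D': array([-0.17249826,  0.        ,  0.        ,  0.        ,  0.        ]), 'world_from_camera': array([[-6.49654738e-03,  9.85946641e-01, -1.66934168e-01,
         2.32025687e-01],
       [-9.99977742e-01, -6.65908325e-03, -4.13923518e-04,
         1.51023742e-01],
       [-1.51973502e-03,  1.66927763e-01,  9.85967957e-01,
         1.66796300e+00],
       [ 0.00000000e+00,  0.00000000e+00,  0.00000000e+00,
         1.00000000e+00]])}
```

View pics/scene0.png

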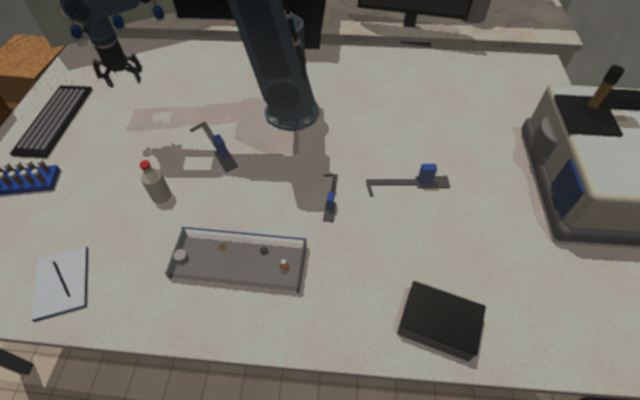

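View pics/top0.png

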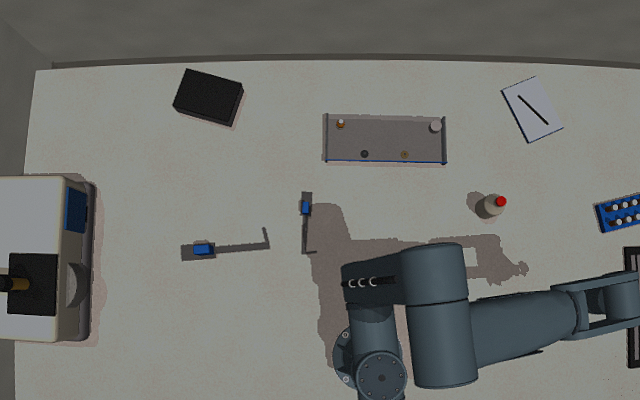

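The scene shows three probes of the same type: A at (331,195), B at (428,175) and C at (220,145). Top shows A at (306,205) and B at (203,249), while C is hidden by the arm. The nut is at top (404,154), the foot at (364,154), and the riser's blue edge runs along row 161. Next I measure all of these and crop close on A.

```bash
cat > h.py <<'E'
import numpy as np, cv2
from bench import ctrl
def pt(cal,uv,z=0.):
    K,D,T=cal['camera_matrix'],cal['D'],np.array(cal['world_from_camera'])
    u=cv2.undistortPoints(np.array(uv,float).reshape(-1,1,2),K,D).reshape(-1,2)
    d=np.c_[u[:,0],-u[:,1],-np.ones(len(u))]@T[:3,:3].T; o=T[:3,3]
    return o+d*((z-o[2])/d[:,2])[:,None]
def px(cal,P):
    K,D,T=cal['camera_matrix'],cal['D'],np.array(cal['world_from_camera'])
    p=(np.atleast_2d(P)-T[:3,3])@T[:3,:3]
    return cv2.projectPoints(p*[1,-1,-1],np.zeros(3),np.zeros(3),K,D)[0].reshape(-1,2)
E
python3 - <<'E'
from h import *
np.set_printoptions(precision=4,suppress=True)
t=ctrl.calibration('top'); s=ctrl.calibration('scene')
print('A top',pt(t,[[306,192],[304.5,253]],.006)[:,:2],'B',pt(t,[[181,250],[269,240]],.006)[:,:2])
print('A sc',pt(s,[[331,217],[331,176]],.006)[:,:2],'B',pt(s,[[449,182],[369,188]],.006)[:,:2],'C',pt(s,[[230,168],[203,123]],.006)[:,:2])
print('nut,foot',pt(t,[[404,154],[364,154]],.01)[:,:2],'edge',pt(t,[[324,161],[445,163]],.043)[:,:2])
a=cv2.imread('pics/top0.png')[90:270,280:460]; b=cv2.imread('pics/scene0.png')[100:290,160:460]
cv2.imwrite('pics/ca.png',cv2.resize(a,(596,596),interpolation=2)); cv2.imwrite('pics/cb.png',cv2.resize(b,(800,507),interpolation=2))
E
```

```text
A top [[0.5279 0.1939]
 [0.3284 0.1992]] B [[0.3386 0.603 ]
 [0.371  0.3141]]
A sc [[0.5155 0.2009]
 [0.3387 0.1886]] B [[0.3339 0.6049]
 [0.383  0.3245]] C [[ 0.3288 -0.182 ]
 [ 0.0998 -0.3446]]
nut,foot [[ 0.6536 -0.1327]
 [ 0.654   0.0011]] edge [[ 0.6229  0.1344]
 [ 0.6148 -0.2616]]
```

View pics/ca.png

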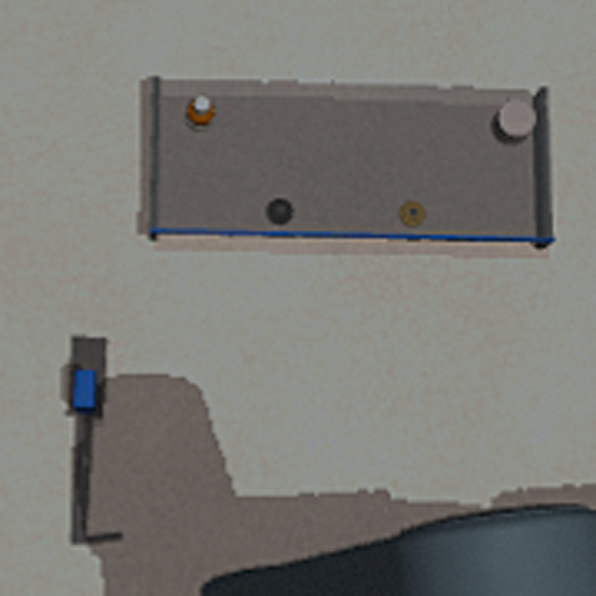

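View pics/cb.png

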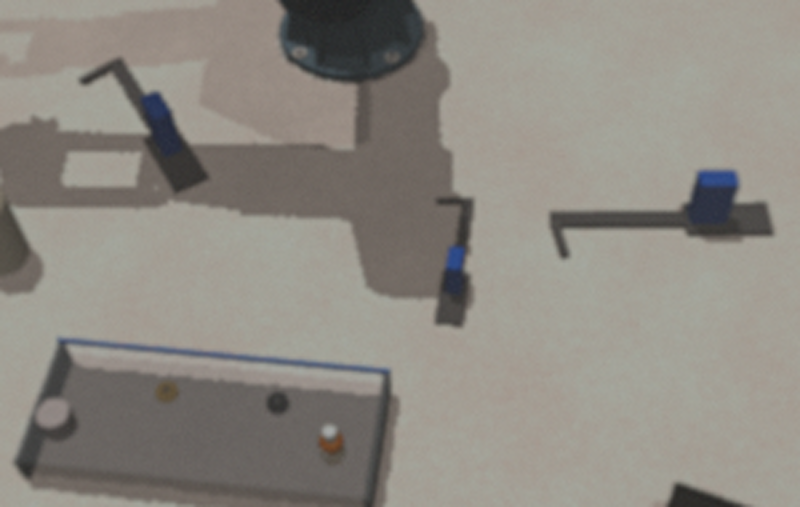

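A is about 200 mm long, against roughly 285 mm for B and C, so A is the smallest and the one meant. In the crop, its grip top is at (85,388), its foot plate end at (72–106,338), its hook corner at (73,543) and its crossbar tip at (122,537), on the correct (+y) side.

```bash
python3 - <<'E'
from h import *
np.set_printoptions(precision=4,suppress=True)
t=ctrl.calibration('top'); s=ctrl.calibration('scene')
c=lambda l:np.array(l)/3.311+[280,90]
print('grip top',pt(t,c([[86,388]]),.062), 'scene',pt(s,np.array([[456,254]])/2.667+[160,100],.062))
print('foot corners',pt(t,c([[72,338],[106,338]]),.006),'tail/hook',pt(t,c([[72,543],[122,537],[89,541]]),.006))
P=lambda l,z:pt(t,c(l),z)
print('riser',P([[152,236],[545,243]],.043),P([[155,78],[545,88]],.043))
print('nut/foot',P([[412,213],[280,211]],.01))
E
```

```text
grip top [[0.4693 0.1926 0.062 ]] scene [[0.4678 0.1968 0.062 ]]
foot corners [[0.5277 0.2078 0.006 ]
 [0.5275 0.1741 0.006 ]] tail/hook [[0.3253 0.2081 0.006 ]
 [0.3308 0.1595 0.006 ]
 [0.3271 0.1916 0.006 ]]
riser [[ 0.622   0.1282  0.043 ]
 [ 0.6134 -0.2602  0.043 ]] [[ 0.7842  0.1237  0.043 ]
 [ 0.7739 -0.2694  0.043 ]]
nut/foot [[ 0.6524 -0.1341  0.01  ]
 [ 0.6549 -0.0008  0.01  ]]
```

Request:
{"fn": "send_rows", "kwargs": {
  "dr": [
    [0,0,0.4],
    [0,0,0.8],
    [0,0,1.2],
    [0,0,1.6],
    [0,0,2.0],
    [0,0,2.5],
    [0,0,3.0],
    [0,0,3.4]
  ],
  "xyz": [
    [2,-2.5,0],
    [5.5,-6.5,0],
    [9,-11,0],
    [12.5,-15,0],
    [16,-19.5,0],
    [19.5,-23.5,0],
    [23,-28,0],
    [26.5,-32,0]
  ],
  "jaw": [100,100,100,100,100,100,100,100]
}}

```text
time_s: 1.1
eef_pos: [0.3307, -0.1592, 0.2502]
eef_rot: [0.0, 1.0, -0.023, 0.0]
wrist_force: [0.8, 0.1, 0.5]
opening: 1.0
grasp_force: 0.0
```

```bash
cat > go.py <<'E'
import sys
from h import *
from scipy.spatial.transform import Rotation as R
# usage: go.py x y z yaw_deg -> tool-frame shift in cm, turn in units, from the measured pose
np.set_printoptions(precision=3,suppress=True)
o=ctrl.get_obs(); w,x,y,z=o['eef_rot']; r=R.from_quat([x,y,z,w])
g=[float(a) for a in sys.argv[1:5]]
t=R.from_euler('z',g[3],degrees=True)*R.from_euler('x',180,degrees=True)
print('t',o['time_s'],'pos',o['eef_pos'],'xax',r.as_matrix()[:,0],'q',np.array(o['q']),'open',o['opening'],'F',np.array(o['wrist_force']))
print('xyz cm',r.inv().apply(np.array(g[:3])-o['eef_pos'])*100,'dr',np.degrees((r.inv()*t).as_rotvec())/6)
E
python3 go.py 0.468 0.194 0.25 -2.6
```

```text
t 1.1 pos [ 0.331 -0.159  0.25 ] xax [ 0.999 -0.045  0.   ] q [-0.776 -0.332  2.086  0.     1.388  0.84 ] open 0.9998407145245808 F [0.815 0.066 0.464]
xyz cm [ 12.115 -35.906   0.018] dr [ 0.    -0.003  0.001]
```

Request:
{"fn": "send_rows", "kwargs": {
  "dr": [
    [0,0,0],
    [0,0,0],
    [0,0,0],
    [0,0,0],
    [0,0,0],
    [0,0,0],
    [0,0,0],
    [0,0,0]
  ],
  "xyz": [
    [2,-5,0],
    [4,-11,0],
    [6,-17,0],
    [8,-23,0],
    [10,-29,0],
    [11.5,-33.5,0],
    [12.1,-35.9,0],
    [12.1,-35.9,0]
  ],
  "jaw": [100,100,100,100,100,100,100,100]
}}

```text
time_s: 2.1
eef_pos: [0.4667, 0.1937, 0.2497]
eef_rot: [0.0, 1.0, -0.02, -0.001]
wrist_force: [-0.3, 0.1, 0.1]
opening: 0.997
grasp_force: 0.0
```

```bash
python3 go.py 0.468 0.194 0.25 -2.6; python3 - <<'E'
from h import *
import pickle
c=ctrl.calibration('wrist'); im=ctrl.camera('wrist'); pickle.dump(c,open('w1.pkl','wb'))
cv2.imwrite('pics/w1.png',im[:,:,::-1]); print(c['world_from_camera'][:3,3], px(c,[[.468,.194,.062],[.5276,.191,.006],[.326,.2,.006]]))
E
```

```text
t 2.1 pos [0.467 0.194 0.25 ] xax [ 0.999 -0.04  -0.001] q [ 0.158  0.025  1.779 -0.     1.339  1.769] open 0.9965781037384427 F [-0.25   0.089  0.099]
xyz cm [ 0.128 -0.036 -0.035] dr [0.003 0.012 0.049]
[0.54954533 0.19081946 0.3741283 ] [[320.46481397 178.88048776]
 [321.12186296 107.74895838]
 [320.09455786 281.8124871 ]]
```

View pics/w1.png

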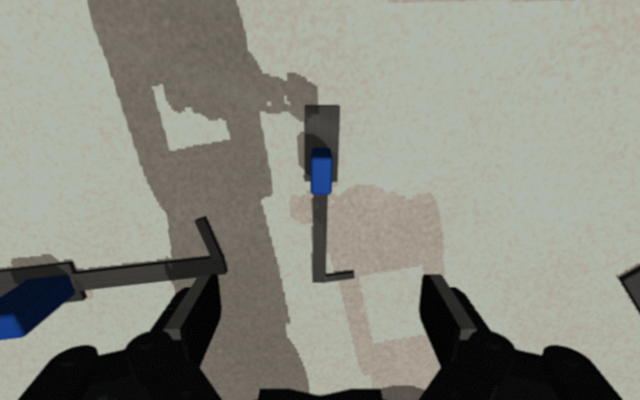

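The wrist picture shows probe A with its grip top at (321,176), tail edge at (322,106), hook corner at (319,282) and crossbar tip at (353,273). This matches the estimates to about 3 px.

```bash
python3 - <<'E'
from h import *
import pickle
np.set_printoptions(precision=4,suppress=True)
c=pickle.load(open('w1.pkl','rb'))
print('grip corners',pt(c,[[312,157.5],[330.5,157.5],[331,193],[312,194]],.062)[:,:2])
print('tail/hook/tip',pt(c,[[305.5,106],[339,106],[313.5,282],[326.5,270],[353.5,277]],.006)[:,:2])
E
python3 go.py 0.469 0.194 0.04 -2.0
```

```text
grip corners [[0.4881 0.2008]
 [0.4875 0.1842]
 [0.4541 0.1847]
 [0.4538 0.2025]]
tail/hook/tip [[0.5299 0.2067]
 [0.5286 0.1729]
 [0.326  0.2079]
 [0.3417 0.1918]
 [0.331  0.1598]]
t 2.15 pos [0.467 0.193 0.25 ] xax [ 0.999 -0.041 -0.001] q [ 0.156  0.024  1.78  -0.     1.339  1.769] open 0.998954347214231 F [-0.252 -0.161 -0.351]
xyz cm [ 0.27  -0.162 20.966] dr [ 0.006  0.013 -0.063]
```

Request:
{"fn": "send_rows", "kwargs": {
  "dr": [
    [0,0,0.07],
    [0,0,0.07],
    [0,0,0.07],
    [0,0,0.07],
    [0,0,0.07],
    [0,0,0.07],
    [0,0,0.07],
    [0,0,0.07]
  ],
  "xyz": [
    [0.3,0,3],
    [0.3,0,7],
    [0.3,0,11],
    [0.3,0,15],
    [0.3,0,18],
    [0.3,0,20],
    [0.3,0,20.8],
    [0.3,0,20.8]
  ],
  "jaw": [100,100,100,100,100,100,100,100]
}}

```text
time_s: 3.15
eef_pos: [0.4699, 0.1915, 0.0423]
eef_rot: [0.0, 1.0, -0.026, -0.0]
wrist_force: [0.5, -0.1, -0.2]
opening: 1.0
grasp_force: 0.0
```

Request:
{"fn": "send_rows", "kwargs": {
  "dr": [
    [0,0,0],
    [0,0,0],
    [0,0,0],
    [0,0,0],
    [0,0,0],
    [0,0,0],
    [0,0,0],
    [0,0,0]
  ],
  "xyz": [
    [0,0,0],
    [0,0,0],
    [0,0,0],
    [0,0,0],
    [0,0,0],
    [0,0,0],
    [0,0,0],
    [0,0,0]
  ],
  "jaw": [50,10,10,10,10,10,10,10]
}}

```text
time_s: 4.15
eef_pos: [0.4703, 0.1923, 0.0427]
eef_rot: [-0.0, 1.0, -0.025, 0.0]
wrist_force: [-2.2, 0.2, 5.9]
opening: 0.228
grasp_force: 58.8
```

```bash
python3 go.py 0.47 0.193 0.04 -2.8; python3 -c "
from bench import ctrl;print(ctrl.get_obs()['grasp_force'])"
```

```text
t 4.15 pos [0.47  0.192 0.043] xax [ 0.999 -0.05   0.   ] q [ 0.154  0.331  1.906 -0.     0.904  1.775] open 0.22816098478429406 F [-2.201  0.245  5.932]
xyz cm [-0.03  -0.068  0.268] dr [-0.    -0.004 -0.014]
58.78059267997742
```

Request:
{"fn": "send_rows", "kwargs": {
  "dr": [
    [0,0,0],
    [0,0,0],
    [0,0,-0.5],
    [0,0,-1.8],
    [0,0,-3.3],
    [0,0,-4.8],
    [0,0,-6.3],
    [0,0,-7.8]
  ],
  "xyz": [
    [0,0,-1],
    [0,0,-3.5],
    [0,0,-7],
    [0,0,-10],
    [0,2,-12],
    [0,5,-12],
    [0,8,-12],
    [0,11,-12]
  ],
  "jaw": [10,10,10,10,10,10,10,10]
}}

```text
time_s: 5.15
eef_pos: [0.464, 0.0816, 0.1624]
eef_rot: [-0.0, 0.926, 0.376, -0.0]
wrist_force: [0.8, 0.4, -2.9]
opening: 0.227
grasp_force: 59.0
```

```bash
python3 go.py 0.445 -0.195 0.163 178.6
```

```text
t 5.15 pos [0.464 0.082 0.162] xax [ 0.717  0.697 -0.   ] q [-0.079  0.05   1.943  0.     1.149  0.72 ] open 0.2268960146838029 F [ 0.755  0.433 -2.949]
xyz cm [-20.648  18.498  -0.062] dr [ -0.002  -0.002 -22.397]
```

Request:
{"fn": "send_rows", "kwargs": {
  "dr": [
    [0,0,-1.6],
    [0,0,-3.2],
    [0,0,-4.8],
    [0,0,-6.4],
    [0,0,-8.0],
    [0,0,-9.6],
    [0,0,-11.2],
    [0,0,-12.8]
  ],
  "xyz": [
    [-2.1,1.8,0],
    [-4.7,4.2,0],
    [-7.3,6.5,0],
    [-9.9,8.8,0],
    [-12.5,11.2,0],
    [-15.1,13.5,0],
    [-17.7,15.8,0],
    [-20.7,18.5,0]
  ],
  "jaw": [10,10,10,10,10,10,10,10]
}}

```text
time_s: 6.15
eef_pos: [0.4431, -0.1951, 0.1623]
eef_rot: [-0.0, 0.492, 0.871, 0.0]
wrist_force: [0.6, 0.3, -1.5]
opening: 0.229
grasp_force: 59.0
```

Request:
{"fn": "send_rows", "kwargs": {
  "dr": [
    [0,0,-1.6],
    [0,0,-3.2],
    [0,0,-4.8],
    [0,0,-6.4],
    [0,0,-8.0],
    [0,0,-9.2],
    [0,0,-9.6],
    [0,0,-9.6]
  ],
  "xyz": [
    [0,0,0],
    [0,0,0],
    [0,0,0],
    [0,0,0],
    [0,0,0],
    [0,0,0],
    [0,0,0],
    [0,0,0]
  ],
  "jaw": [10,10,10,10,10,10,10,10]
}}

```text
time_s: 7.15
eef_pos: [0.4434, -0.1942, 0.1623]
eef_rot: [-0.0, 0.015, 1.0, 0.0]
wrist_force: [0.3, 0.8, -2.2]
opening: 0.224
grasp_force: 59.2
```

```bash
python3 go.py 0.445 -0.195 0.044 178.6;  python3 - <<'E'
from h import *
import pickle
c=ctrl.calibration('wrist'); im=ctrl.camera('wrist'); pickle.dump(c,open('w2.pkl','wb'))
im2=ctrl.camera('top')
cv2.imwrite('pics/w2.png',im[:,:,::-1]); print(c['world_from_camera'][:3,3])
cv2.imwrite('pics/t2.png',cv2.resize(im2[90:290,290:510,::-1],(660,600),interpolation=2))
E
```

```text
t 7.15 pos [ 0.443 -0.194  0.162] xax [-1.    0.03  0.  ] q [-0.659  0.08   1.912  0.     1.151 -2.2  ] open 0.22445294143556951 F [ 0.342  0.762 -2.19 ]
xyz cm [-0.169 -0.075 11.825] dr [ 0.003 -0.003 -0.054]
[ 0.35895833 -0.19130166  0.28686958]
```

View pics/t2.png

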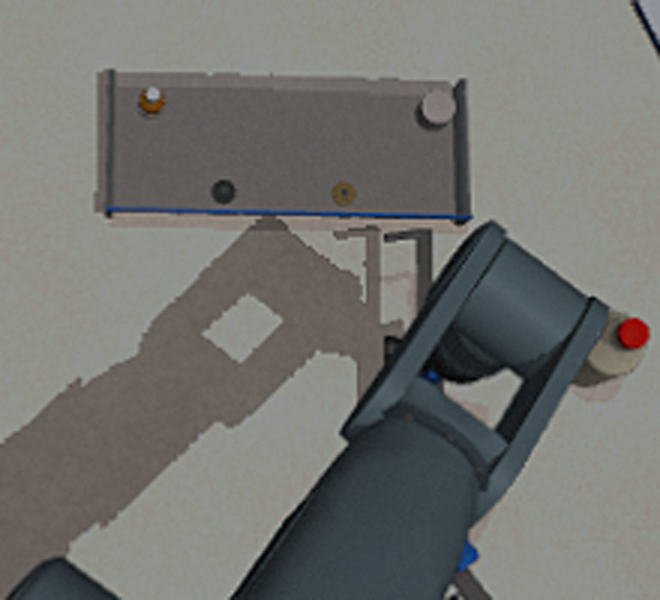

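The top view shows the probe held with its hook forward and its crossbar to the left at (385–432,235). The nut is at (343,193) and the foot at (223,190). The bottle cap at (634,333) is near the wrist link, so I check its height.

```bash
python3 - <<'E'
from h import *
import pickle
np.set_printoptions(precision=4,suppress=True)
t=ctrl.calibration('top'); s=ctrl.calibration('scene')
cap=np.array([[634,333]])/3+[290,90]
for z in (.05,.08,.1,.12,.14): print(z,pt(t,cap,z)[:,:2],pt(s,[[145,163]],z)[:,:2])
print('base',pt(s,[[162,199]],0)[:,:2])
print('nut foot top',pt(t,np.array([[343,193.5],[223,190.5]])/3+[290,90],.01)[:,:2],'scene',pt(s,np.array([[167,391],[278,402]])/2.667+[160,100],.008)[:,:2])
# hook check
e=np.array([[425,232],[385,238],[432,231]])/3+[290,90]
print('hook',pt(t,e,.122)[:,:2])
# wrist link pixel at heights
for z in (.2,.3,.4): print('link',z,pt(t,np.array([[605,305],[585,370]])/3+[290,90],z)[:,:2])
E
```

```text
0.05 [[ 0.4863 -0.4417]] [[ 0.3657 -0.4764]]
0.08 [[ 0.4816 -0.4307]] [[ 0.3913 -0.456 ]]
0.1 [[ 0.4785 -0.4234]] [[ 0.4083 -0.4424]]
0.12 [[ 0.4753 -0.4161]] [[ 0.4253 -0.4288]]
0.14 [[ 0.4722 -0.4087]] [[ 0.4424 -0.4152]]
base [[ 0.4829 -0.3912]]
nut foot top [[ 0.6519 -0.1337]
 [ 0.6557 -0.0001]] scene [[ 0.6571 -0.1324]
 [ 0.6609  0.0017]]
hook [[ 0.5824 -0.1986]
 [ 0.5762 -0.1564]
 [ 0.5835 -0.206 ]]
link 0.2 [[ 0.4909 -0.3588]
 [ 0.4266 -0.3344]]
link 0.3 [[ 0.4733 -0.324 ]
 [ 0.4134 -0.3014]]
link 0.4 [[ 0.4556 -0.2893]
 [ 0.4001 -0.2683]]
```

View pics/w2.png

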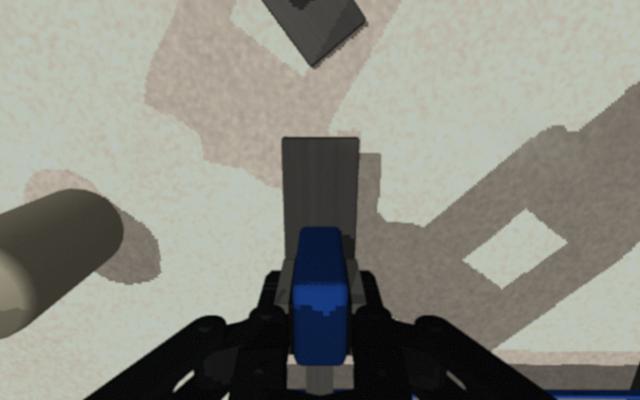

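Request:
{"fn": "send_rows", "kwargs": {
  "dr": [
    [0,0,0],
    [0,0,0],
    [0,0,0],
    [0,0,0],
    [0,0,0],
    [0,0,0],
    [0,0,0],
    [0,0,0]
  ],
  "xyz": [
    [0,0,1.5],
    [0,0,4],
    [0,0,6.5],
    [0,0,9],
    [0,0,10.5],
    [0,0,11.4],
    [0,0,11.8],
    [0,0,11.8]
  ],
  "jaw": [10,10,10,10,10,10,10,10]
}}

```text
time_s: 8.25
eef_pos: [0.4438, -0.1947, 0.0445]
eef_rot: [0.0, 0.015, 1.0, -0.0]
wrist_force: [0.3, -1.1, -2.4]
opening: 0.226
grasp_force: 59.1
```

```bash
python3 go.py 0.555 -0.196 0.044 178.6
```

```text
t 8.25 pos [ 0.444 -0.195  0.045] xax [-1.    0.03 -0.  ] q [-0.659  0.285  1.965 -0.     0.892 -2.2  ] open 0.2257421276755655 F [ 0.327 -1.077 -2.398]
xyz cm [-11.115   0.195   0.056] dr [-0.003  0.003 -0.05 ]
```

Request:
{"fn": "send_rows", "kwargs": {
  "dr": [
    [0,0,0],
    [0,0,0],
    [0,0,0],
    [0,0,0],
    [0,0,0],
    [0,0,0],
    [0,0,0],
    [0,0,0]
  ],
  "xyz": [
    [-1,0,0],
    [-3,0,0],
    [-5,0,0],
    [-7,0,0],
    [-9,0.1,0],
    [-10.5,0.1,0],
    [-11.1,0.2,0],
    [-11.1,0.2,0]
  ],
  "jaw": [10,10,10,10,10,10,10,10]
}}

```text
time_s: 9.25
eef_pos: [0.555, -0.1956, 0.0445]
eef_rot: [0.0, 0.015, 1.0, -0.0]
wrist_force: [-0.1, 0.9, -2.5]
opening: 0.23
grasp_force: 59.1
```

```bash
python3 go.py 0.555 -0.160 0.044 178.6; python3 - <<'E'
from h import *
im2=ctrl.camera('top')
cv2.imwrite('pics/t3.png',cv2.resize(im2[90:210,310:470,::-1],(800,600),interpolation=2))
E
```

```text
t 9.25 pos [ 0.555 -0.196  0.044] xax [-1.     0.029 -0.   ] q [-0.54   0.471  1.696 -0.     0.974 -2.082] open 0.2297740408113871 F [-0.09   0.86  -2.544]
xyz cm [0.106 3.562 0.048] dr [-0.002  0.003 -0.045]
```

View pics/t3.png

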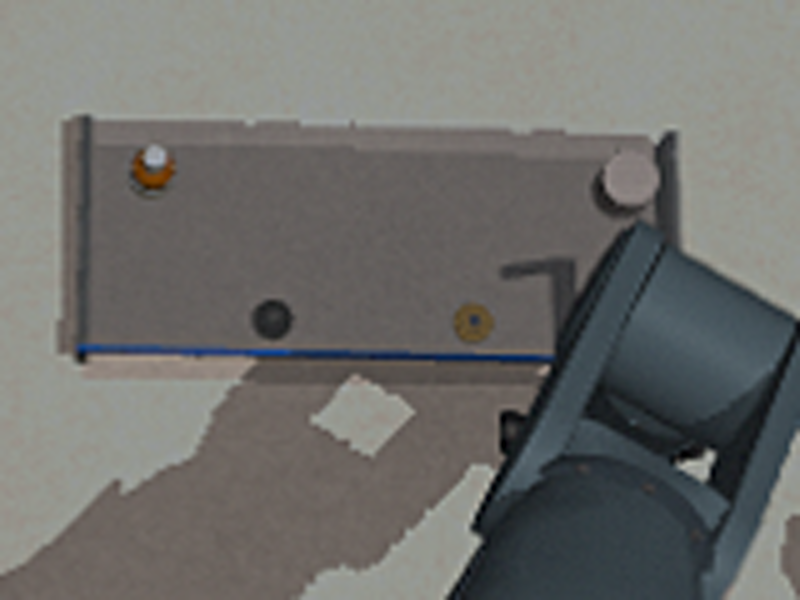

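Hook is about 18 mm behind the nut and the blade about 38 mm to its right, with the foot well clear. I shift left, then pull slowly.

Request:
{"fn": "send_rows", "kwargs": {
  "dr": [
    [0,0,0],
    [0,0,0],
    [0,0,0],
    [0,0,0],
    [0,0,0],
    [0,0,0],
    [0,0,0],
    [0,0,0]
  ],
  "xyz": [
    [0,0.6,0],
    [0,1.4,0],
    [0,2.2,0],
    [0,2.9,0],
    [0,3.3,0],
    [0,3.5,0],
    [0.4,3.5,0],
    [1,3.5,0]
  ],
  "jaw": [10,10,10,10,10,10,10,10]
}}

```text
time_s: 10.3
eef_pos: [0.5453, -0.1607, 0.0443]
eef_rot: [-0.0, 0.015, 1.0, -0.0]
wrist_force: [0.4, 0.5, -2.1]
opening: 0.227
grasp_force: 59.1
```

Request:
{"fn": "send_rows", "kwargs": {
  "dr": [
    [0,0,0],
    [0,0,0],
    [0,0,0],
    [0,0,0],
    [0,0,0],
    [0,0,0],
    [0,0,0],
    [0,0,0]
  ],
  "xyz": [
    [0.4,0,0],
    [0.8,0,0],
    [1.3,0,0],
    [1.9,0,0],
    [2.5,0,0],
    [3.1,0,0],
    [3.7,0,0],
    [4.3,0,0]
  ],
  "jaw": [10,10,10,10,10,10,10,10]
}}

```text
time_s: 11.3
eef_pos: [0.5023, -0.1592, 0.0443]
eef_rot: [0.0, 0.015, 1.0, -0.0]
wrist_force: [1.5, -0.4, -2.0]
opening: 0.229
grasp_force: 59.1
```

```bash
python3 go.py 0.445 -0.160 0.044 178.6; python3 - <<'E'
from h import *
im2=ctrl.camera('top')
cv2.imwrite('pics/t4.png',cv2.resize(im2[90:210,310:470,::-1],(800,600),interpolation=2))
E
```

```text
t 11.3 pos [ 0.502 -0.159  0.044] xax [-1.    0.03 -0.  ] q [-0.532  0.362  1.857  0.     0.922 -2.074] open 0.2290702413280716 F [ 1.468 -0.379 -1.996]
xyz cm [ 5.725 -0.25   0.032] dr [-0.     0.001 -0.049]
```

View pics/t4.png

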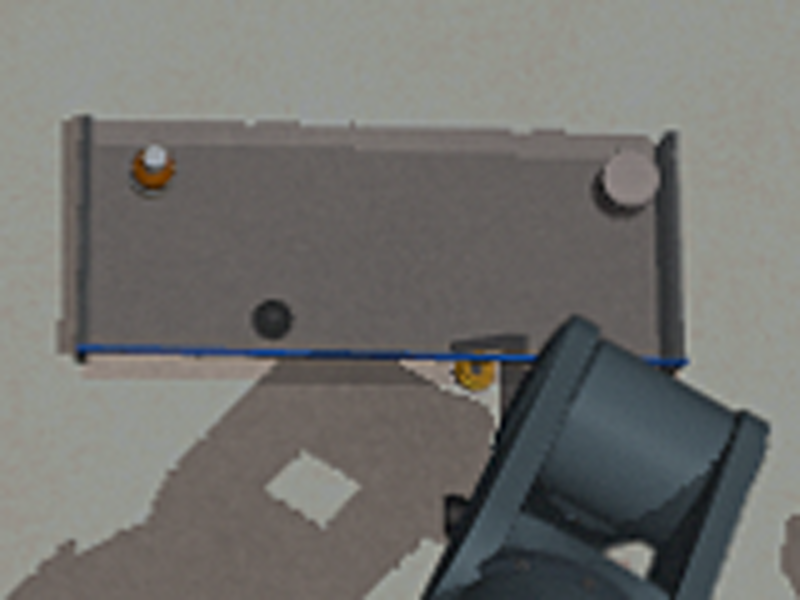

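The nut sits in the hook at (474,372), just coming out past the front edge, and the foot hasn't moved. I keep pulling, then set the probe down.

Request:
{"fn": "send_rows", "kwargs": {
  "dr": [
    [0,0,0],
    [0,0,0],
    [0,0,0],
    [0,0,0],
    [0,0,0],
    [0,0,0],
    [0,0,0],
    [0,0,0]
  ],
  "xyz": [
    [0.6,0,0],
    [1.2,0,0],
    [1.8,0,0],
    [2.4,0,0],
    [3,0,0],
    [3.6,0,0],
    [4.2,0,0],
    [4.7,0,0]
  ],
  "jaw": [10,10,10,10,10,10,10,10]
}}

```text
time_s: 12.35
eef_pos: [0.4553, -0.1578, 0.0443]
eef_rot: [-0.0, 0.015, 1.0, -0.0]
wrist_force: [0.4, -1.2, -1.9]
opening: 0.228
grasp_force: 59.1
```

Request:
{"fn": "send_rows", "kwargs": {
  "dr": [
    [0,0,0],
    [0,0,0],
    [0,0,0],
    [0,0,0],
    [0,0,0],
    [0,0,0],
    [0,0,0],
    [0,0,0]
  ],
  "xyz": [
    [0.5,0,0],
    [0.9,0,0],
    [1.2,0,0],
    [1.3,0,0.05],
    [1.3,0,0.1],
    [1.3,0,0.15],
    [1.3,0,0.18],
    [1.3,0,0.18]
  ],
  "jaw": [10,10,10,10,10,10,10,10]
}}

```text
time_s: 13.35
eef_pos: [0.4428, -0.1575, 0.0427]
eef_rot: [0.0, 0.015, 1.0, -0.0]
wrist_force: [-1.6, 0.2, 2.8]
opening: 0.227
grasp_force: 59.9
```

Request:
{"fn": "send_rows", "kwargs": {
  "dr": [
    [0,0,0],
    [0,0,0],
    [0,0,0],
    [0,0,0],
    [0,0,0],
    [0,0,0],
    [0,0,0],
    [0,0,0]
  ],
  "xyz": [
    [0,0,0],
    [0,0,0],
    [0,0,0],
    [0,0,0],
    [0,0,0],
    [0,0,0],
    [0,0,0],
    [0,0,0]
  ],
  "jaw": [30,40,50,60,60,60,60,60]
}}

```text
time_s: 14.35
eef_pos: [0.4427, -0.1575, 0.0425]
eef_rot: [0.0, 0.015, 1.0, -0.0]
wrist_force: [-0.4, -0.5, 0.0]
opening: 0.6
grasp_force: 0.0
```

```bash
python3 go.py 0.437 -0.160 0.2 178.6
```

```text
t 14.35 pos [ 0.443 -0.157  0.042] xax [-1.    0.03 -0.  ] q [-0.595  0.262  2.001 -0.     0.878 -2.136] open 0.6000771600981195 F [-0.365 -0.487  0.023]
xyz cm [  0.564  -0.272 -15.751] dr [-0.     0.    -0.049]
```

Request:
{"fn": "send_rows", "kwargs": {
  "dr": [
    [0,0,0],
    [0,0,0],
    [0,0,0],
    [0,0,0],
    [0,0,0],
    [0,0,0],
    [0,0,0],
    [0,0,0]
  ],
  "xyz": [
    [0,0,-1],
    [0,0,-3],
    [0,0,-6],
    [0,0,-9],
    [0,0,-12],
    [0,0,-15],
    [0,0,-17],
    [0,0,-18]
  ],
  "jaw": [60,60,60,60,60,60,60,60]
}}

```text
time_s: 15.35
eef_pos: [0.4432, -0.1577, 0.2243]
eef_rot: [0.001, 0.015, 1.0, -0.001]
wrist_force: [0.4, 0.4, -0.5]
opening: 0.603
grasp_force: 0.0
```

```bash
python3 - <<'E'
from h import *
a=ctrl.camera('top')[100:260,310:510,::-1]; b=ctrl.camera('scene')[90:300,150:350,::-1]
cv2.imwrite('pics/f.png',np.hstack([cv2.resize(a,(400,320),interpolation=2),cv2.resize(b,(400,320),interpolation=2)]))
E
```

```text
(no output)
```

View pics/f.png

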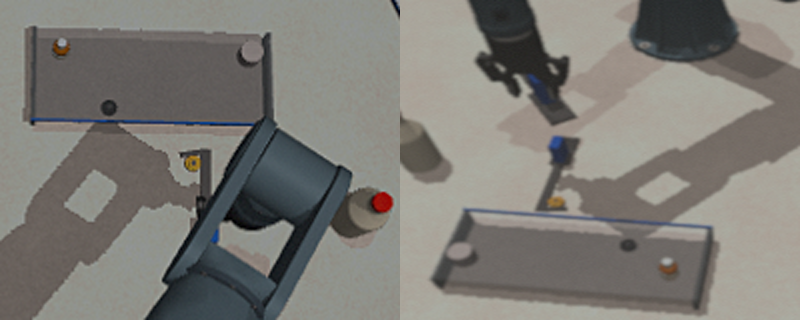

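The nut lies in the open at (192,163) in the left panel, about 50 mm in front of the edge. The probe stands upright, the foot is unmoved, and the gripper is clear.

```bash
python3 - <<'E'
from h import *
print(pt(ctrl.calibration('top'),[[406,181.5]],.01)); print(ctrl.hand_in())
E
```

```text
[[ 0.56018359 -0.13582049  0.01      ]]
the job is handed in; nothing more can be done
None
```

The nut is out on the open bench about 55 mm in front of the riser's edge, the probe is released and standing flat, and the black foot showed no movement in the pictures; I handed the job in at about 15.5 s, and the hand-in returned no verdict.

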